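Put the hotplate knob back on its D-shaft

ROBOT

A 7-joint arm with a two-finger parallel gripper is mounted at the origin on the work surface. World frame = base frame: x ahead of the robot, y to its left, z up, the work surface at z = 0. Lengths are in m, angles in rad, forces in N, time in s.
With the tool pointing down it reaches from about 0.4 to 0.875 m from the base axis. Payload 19.3 kg.
Tool frame: the origin (TCP) lies at the very end of the fingers, on their centre line; the grasp point (between the pads) lies 19 mm behind it; x points along the fingers, y is the direction in which the jaws open and shut, and the axes are right-handed (so a half turn about x gives the same grasp; the last joint's range is limited). The gripper opens to 85 mm and grips with 20 to 120 N. Pads are 22 mm wide; open, the fingers measure 114 mm over their backs; the gripper's body (76 mm by 85 mm) begins 54 mm behind the grasp point. The pads swing forward as they close: fully open they stand 13 mm farther back than shut.
Start: joints at [1.116, 0.521, -0.036, 1.599, 0.021, 1.021, -0.113], TCP at [0.235, -0.579, 0.231] pointing down, gripper open.
Joint ranges: [-2.91, 2.91], [-0.3, 2.13], [-1.5, 1.42], [0.17, 2.43], [-1.26, 4.41], [0.16, 1.93], [-2.52, 2.52]. Speed limits (rad/s): [1.89, 1.89, 2.39, 2.39, 3.01, 3.01, 3.01].

INTERFACE

Orientations are given as [roll, pitch, yaw] about the fixed x, y, z axes, in that order (R = Rz(yaw) Ry(pitch) Rx(roll)).
In Python, from workcell import bot, grab_frame, job_done gives the robot as it stands.
- The arm moves only by the shell command python3 -m pendant 'ROWS' [OPENING] [FORCE]. ROWS is JSON, a list of rows, each a list of 4 numbers: the shift along the tool's x, y, z in mm, then the turn about the tool's x in degrees. A call has 1 to 12 rows; each row shifts and turns the commanded pose from where the row before left it, along the tool's axes as they then stand; what a row does not reach is not made up. A row lasts 1/8 s, in which the tool goes at most 62.5 mm and 10.7 degrees, less where a joint would pass 70% of its speed; a pose out of reach is approached as far as the arm can. A call is refused whole if a number of a shift passes 62.5 or a number of a turn 10.7, either way. A call with a gripper value outside its range is refused whole. OPENING is the opening, from -1 (shut) to 1 (fully open), set as the call begins (- or left out, the last holds). The fingers move at their own pace and stop on an object; FORCE is the grip in N (left out, the last holds). Time passes only in rows, so rows that do not move let the fingers close. It gives the time, the measured TCP pose, the force and the opening at its end, in the units of the state.
- bot.observe(): the state, without advancing time (a new reading comes with each control period).
- grab_frame(name): name is "scene" or "top" or "wrist"; returns a dict with "img" (420x560x3 uint8, red, green, blue), "fovy" (degrees; the focal length in pixels is half the picture's height over the tangent of half this angle, whatever the lens; pixels are square), "cx", "cy" (the principal point, pixels), "k1" (the pictures are not rectified: a ray, as slopes to the right and down, at radius r is drawn at 1 + k1 r^2 times it, then the intrinsics apply), "R" (3x3) and "t" (3): a world point X has camera coordinates R X + t. Camera axes: x right, y down, z forward; pixel columns grow to the right and rows downward; lengths in m; the calibration is good to about 2 mm. A picture is of the moment at which its call begins. There is no depth.
- job_done(): hands the job in, once; it reports no verdict.
The state is a dict: "clock": time; "qpos": joint angles; "qd": joint speeds; "joint_efforts": joint torques, N m; "position": TCP position; "tool_rot": TCP orientation; "force": force on the tool from outside, world axes, zero at the start; "moment": the same for the moment, N m; "grip_width": finger opening in m.
Only numpy, scipy, OpenCV 4.12 (cv2) and the standard library are available. Lean on these libraries where they do the work, as an engineer would, in place of code of your own. Each camera call takes 0.05 s, during which the arm holds its last target.

TASK

One control of the white two-ring hotplate is missing its knob: pick up the loose black pointer knob (the twin of the one still fitted), line it up with the bare D-shaft and push it straight down until it snaps fully home against the panel, then let go. The bore's flat is on the pointer's side, so the pointer goes the same way as the shaft's flat. Leave the small round lid knob and the mug where they stand.

Things in the scene. Friction and masses are not known exactly. Their poses are not given: they have to be found in the camera images.
- burner_knob_mid (a point): Loose black pointer knob to fit, bore down; point on its axis, 21 mm above the underside. 42 mm tall: flange 58 mm across and 8 mm high, above it a grip bar 28 mm wide (y), from 22 mm behind to 18 mm ahead, nose to 34 mm ahead (white line on top). z up, x to the nose. Blind D-bore, 18.5 mm across, 26 mm deep, flat on the +x side 1.75 mm off the axis; lowest 8 mm flared by 4.75 mm.
- shaft_tip (a point): Top centre of the fixed upright metal D-shaft, 16 mm across, 23 mm tall above the hotplate's panel, tip tapered; z up, x out of its flat (0.5 mm off the axis), along the white line on its dark round bezel. Match knob x to it within 9 degrees. Sprung balls resist (8 to 12 N) from 10 mm up, then snap; fully home, burner_knob_mid is 2 mm below this point. Twin knob 140 mm off; rings 8 mm high.
- lid_knob_mid (a point): Centre, half-way up, of a small round black knob of a pot lid, 38 mm in diameter and 28 mm tall, without a pointer, standing on the counter. A bystander, not for the hotplate: leave it.
- mug_mid (a point): Centre, half-way up, of a white mug, 76 mm in diameter and 82 mm tall, with a handle on its +y side. A bystander: leave it.
There are look-alikes about, which are no part of the job. Leave any blue or green look-alike of the part that bears burner_knob_mid alone.

How it is judged:
By the outcome, as a careful person would: the job done as asked, in the order asked, and still so for the second after the job is handed in, with the robot touching nothing.
It also fails if it takes over 32 s, if anything falls off the work surface, if the arm or the gripper's body presses on something with over 40 N, if the wrist force passes 120 N, or if a joint passes its speed limit or range.

## Working session

There is one attempt and no reset: what is moved stays moved. The work goes in short steps, Python scripts to look and compute and a shell command to move; the robot and the scene stay as the last step left them, time stands still between calls to the robot, and variables do not carry over. Pictures are saved under pics/ and viewed, and the job is handed in when it is done.

```bash
mkdir -p pics; ls; cat > h.py <<'E'
import numpy as np, cv2, pickle
from workcell import bot, grab_frame
def grab(n,tag):
    f=grab_frame(n); cv2.imwrite(f'pics/{tag}.png',f['img'][:,:,::-1]); pickle.dump(f,open(f'pics/{tag}.pkl','wb')); return f
def load(tag): return pickle.load(open(f'pics/{tag}.pkl','rb'))
def K(f):
    h=f['img'].shape[0]; F=h/2/np.tan(np.radians(f['fovy'])/2)
    return np.array([[F,0,f['cx']],[0,F,f['cy']],[0,0,1.]]), np.array([f['k1'],0,0,0,0])
def ray(f,p):
    k,d=K(f); n=cv2.undistortPoints(np.array([[p]],float),k,d)[0,0]
    R=np.array(f['R']);t=np.array(f['t']); return -R.T@t, R.T@np.array([n[0],n[1],1])
def onz(f,p,z):
    c,d=ray(f,p); return c+d*(z-c[2])/d[2]
def proj(f,X):
    k,d=K(f); return cv2.projectPoints(np.array(X,float).reshape(-1,1,3),cv2.Rodrigues(np.array(f['R']))[0],np.array(f['t'],float),k,d)[0].reshape(-1,2)
E
python3 - <<'E'
from h import *
for n in ['scene','top','wrist']:
    f=grab(n,n+'0'); print(n,f['fovy'],f['k1'],-np.array(f['R']).T@np.array(f['t']),np.round(f['R'],2).tolist())
print(bot.observe())
E
```

```text
pics
scene 43.02942567935372 -0.2106371266042101 [0.83359722 0.48928318 0.78776457] [[-0.89, 0.45, 0.01], [0.31, 0.63, -0.71], [-0.33, -0.63, -0.7]]
top 47.26407767351955 -0.032129046876703336 [ 0.37872749 -0.13329793  0.89878981] [[-0.02, -1.0, 0.01], [-0.99, 0.02, -0.15], [0.15, -0.02, -0.99]]
wrist 71.73658145064634 -0.021871241946168758 [ 0.30632358 -0.54986989  0.37297789] [[0.38, -0.93, -0.0], [-0.88, -0.36, 0.31], [-0.28, -0.11, -0.95]]
{'clock': 0.15, 'qpos': array([ 1.11582835,  0.52184269, -0.03631232,  1.59983604,  0.02118533,
        1.02112583, -0.1127751 ]), 'qd': array([ 0.00153702, -0.00199086, -0.00039808, -0.00229692,  0.00079883,
        0.00105496, -0.00219863]), 'joint_efforts': array([ 5.57492767e-04, -9.27384567e+01,  1.98028833e+00, -3.70053756e+01,
        1.79840910e-02,  6.42781742e-03, -3.71429530e-05]), 'position': array([ 0.23446883, -0.57909344,  0.23089425]), 'tool_rot': array([-1.50973988,  1.56996877,  2.01661182]), 'force': array([ 0.017606  ,  0.3881312 , -0.57120478]), 'moment': array([-0.02452143,  0.0185056 ,  0.0109011 ]), 'grip_width': 0.0855081396947019}
```

View pics/scene0.png

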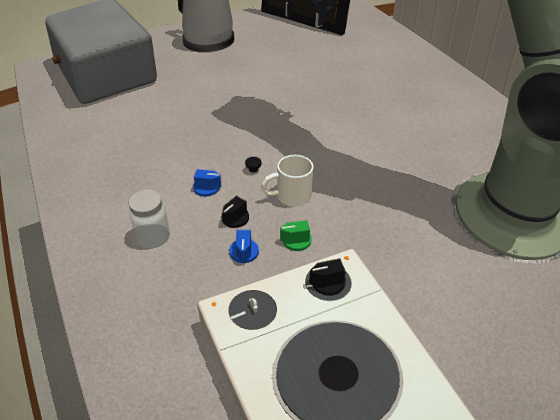

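View pics/top0.png

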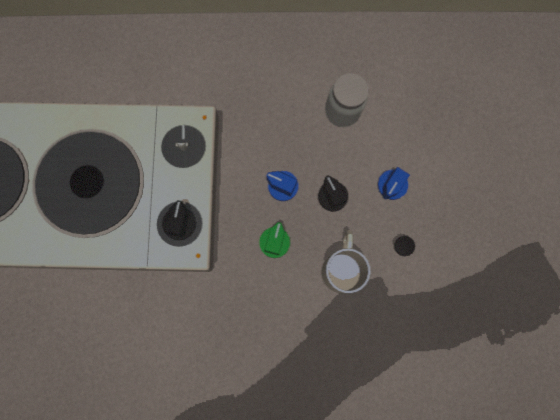

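View pics/wrist0.png

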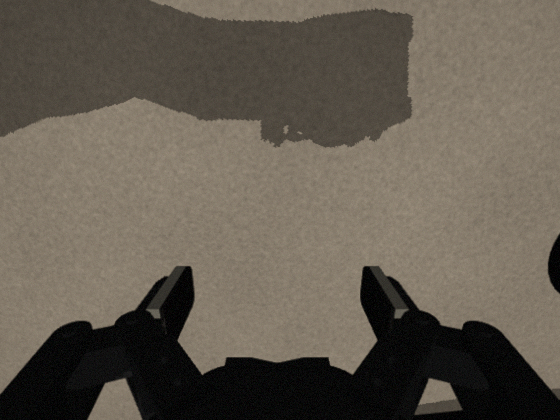

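Candidates for the loose black pointer knob (top view pixels):
- (333,195): black with a pointer, loose on the counter. This is my choice.
- (179,222): black pointer knob, but fitted on the hotplate (the twin).
- (404,245): small round lid knob with no pointer.
- (283,186) and (394,184): blue look-alikes.
- (275,242): green look-alike.

The bare shaft is at (182,146). Next I'll check the choice in close crops.

```bash
python3 - <<'E'
from h import *
f=load('top0'); im=f['img'][:,:,::-1]
a=cv2.resize(im[165:225,303:363],(390,390),interpolation=cv2.INTER_CUBIC)
b=cv2.resize(im[116:176,152:212],(390,390),interpolation=cv2.INTER_CUBIC)
c=np.hstack([a,b]); c=np.clip(c.astype(float)*1.8,0,255).astype('uint8'); cv2.imwrite('pics/crop0.png',c)
s=load('scene0'); im=s['img'][:,:,::-1]
a=cv2.resize(im[185:235,205:265],(396,330),interpolation=cv2.INTER_CUBIC)
b=cv2.resize(im[285:335,223:283],(396,330),interpolation=cv2.INTER_CUBIC)
cv2.imwrite('pics/crop1.png',np.clip(np.hstack([a,b])*1.6,0,255).astype('uint8'))
print('knob',onz(f,(333,195),.008),onz(s,(235,212),.03))
print('panel corners', [onz(f,p,.05).round(3) for p in [(215,107),(210,269)]],[onz(s,p,.05).round(3) for p in [(200,303),(353,251)]])
for z in (.0,.03,.05,.07): print(z,onz(f,(204,117),z),onz(s,(213,304),z))
E
```

```text
knob [ 0.56119044 -0.25720511  0.008     ] [ 0.56238196 -0.24622701  0.03      ]
panel corners [array([ 0.723, -0.038,  0.05 ]), array([ 0.423, -0.03 ,  0.05 ])] [array([ 0.711, -0.048,  0.05 ]), array([ 0.413, -0.035,  0.05 ])]
0.0 [ 0.72253241 -0.01078726  0.        ] [ 0.68183134 -0.07218564  0.        ]
0.03 [ 0.71105682 -0.01487645  0.03      ] [ 0.68761096 -0.05080354  0.03      ]
0.05 [ 0.70340642 -0.01760257  0.05      ] [ 0.69146403 -0.0365488   0.05      ]
0.07 [ 0.69575602 -0.0203287   0.07      ] [ 0.69531711 -0.02229406  0.07      ]
```

View pics/crop0.png

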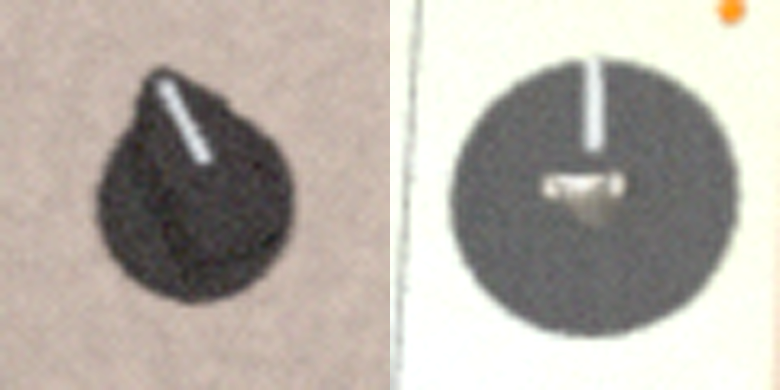

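View pics/crop1.png

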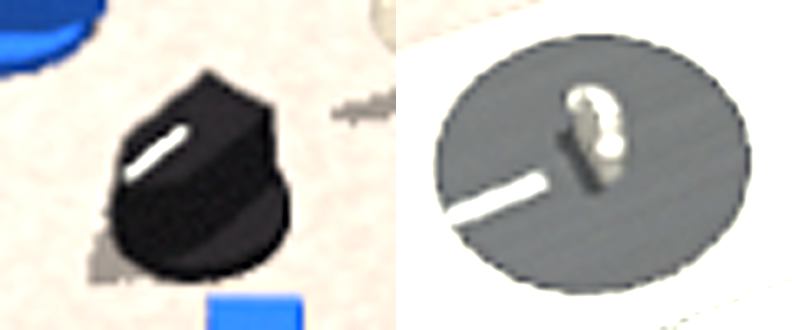

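The close crops confirm the choice. The left crop is a black pointer knob standing loose on the counter, its nose up and slightly left in the top view. The right crop is a bare D-shaft on a dark bezel, with the white line and flat facing image-up (about +x). Next I'll measure both.

```bash
cat > m.py <<'E'
from h import *
def line(f,box,z,thr,minA=4):
    x0,x1,y0,y1=box; g=cv2.cvtColor(f['img'],cv2.COLOR_RGB2GRAY).astype(float)
    sub=g[y0:y1,x0:x1]; m=(sub>thr).astype('uint8'); n,l,st,c=cv2.connectedComponentsWithStats(m)
    i=1+np.argmax(st[1:,4]); ys,xs=np.nonzero(l==i)
    P=np.array([onz(f,(x+x0,y+y0),z)[:2] for x,y in zip(xs,ys)]); w=sub[ys,xs]-thr
    mu=np.average(P,axis=0,weights=w); q=P-mu; ev,V=np.linalg.eigh((q*w[:,None]).T@q); d=V[:,1]; s=q@d
    return mu,np.degrees(np.arctan2(d[1],d[0])),np.ptp(s),len(xs)
E
python3 - <<'E'
from m import *
t=load('top0');s=load('scene0')
print('knob top',line(t,(320,340,170,195),.042,100)); print('knob sc',line(s,(220,240,198,216),.042,120))
print('bez top',line(t,(176,190,122,140),.07,130)); print('bez sc',line(s,(226,247,305,322),.07,170))
def ell(f,box,lo,hi,z):
    x0,x1,y0,y1=box; g=cv2.cvtColor(f['img'],cv2.COLOR_RGB2GRAY)[y0:y1,x0:x1]
    m=((g>=lo)&(g<hi)).astype('uint8'); m=cv2.morphologyEx(m,cv2.MORPH_CLOSE,np.ones((5,5)))
    cs,_=cv2.findContours(m,cv2.RETR_EXTERNAL,cv2.CHAIN_APPROX_NONE); c=max(cs,key=cv2.contourArea)
    P=np.array([onz(f,(p[0][0]+x0,p[0][1]+y0),z)[:2] for p in c],np.float32)
    e=cv2.fitEllipse(P*1000); return e
print('bez',ell(t,(155,212,119,173),0,100,.07),ell(s,(222,283,285,335),0,140,.07))
print('twin',line(t,(170,190,200,215),.112,100))
g=cv2.cvtColor(t['img'],cv2.COLOR_RGB2GRAY); print(g[146,155:212:3], g[195,310:356:3])
# knob flange lower contour, top
x0,x1,y0,y1=312,356,170,218
m=(g[y0:y1,x0:x1]<50).astype('uint8'); cs,_=cv2.findContours(m,0,1); c=max(cs,key=cv2.contourArea)
P=np.array([onz(t,(p[0][0]+x0,p[0][1]+y0),.006)[:2] for p in c])*1000
d=np.radians(line(t,(320,340,170,195),.042,100)[1]); print(np.degrees(d))
from scipy.optimize import least_squares
Q=P
for it in range(8):
    r=least_squares(lambda v:np.hypot(*(Q-v[:2]).T)-v[2],[561,-257,29],loss='soft_l1').x
    Q=P[abs(np.hypot(*(P-r[:2]).T)-r[2])<2]
print('flange circle',r,len(Q),len(P))
E
```

```text
knob top (array([ 0.59377067, -0.24791772]), np.float64(94.15535131562267), np.float64(0.037884654759768766), 154)
knob sc (array([ 0.57833275, -0.27013746]), np.float64(52.32685563586537), np.float64(0.05341617531445249), 87)
bez top (array([0.68363152, 0.01880195]), np.float64(84.80366137945497), np.float64(0.023771864221625943), 55)
bez sc (array([0.67714682, 0.01000547]), np.float64(126.1912584224688), np.float64(0.03423187889273627), 93)
bez ((642.1251220703125, 16.94512939453125), (77.42347717285156, 77.97139739990234), 86.90393829345703) ((640.6417236328125, 14.83975601196289), (77.78028869628906, 77.85453033447266), 26.827959060668945)
twin (array([0.52142841, 0.01779314]), np.float64(168.29020266407468), np.float64(0.021036698832839124), 22)
[141 145  88  55  57  59  58  82  91  85  75  56  57  60  58  60  62 129
 143] [ 97 100  97  29  36  29  22  35  38  35  34  35  29 102 100 102]
94.15535131562267
flange circle [ 560.1542531  -256.76421805   27.42565433] 73 111
```

```bash
cat >> m.py <<'E'
def hull_line(f,box,dark,thr,z,er=3):
    """bright pixels inside the convex hull of the dark blob"""
    x0,x1,y0,y1=box; g=cv2.cvtColor(f['img'],cv2.COLOR_RGB2GRAY)[y0:y1,x0:x1]
    m=(g<dark).astype('uint8'); n,l,st,c=cv2.connectedComponentsWithStats(m); i=1+np.argmax(st[1:,4])
    cs,_=cv2.findContours((l==i).astype('uint8'),0,1); h=cv2.convexHull(max(cs,key=cv2.contourArea))
    k=np.zeros_like(g); cv2.fillPoly(k,[h],1); k=cv2.erode(k,np.ones((er,er),np.uint8),borderValue=0)
    b=((g>thr)&(k>0)).astype('uint8'); n,l,st,c=cv2.connectedComponentsWithStats(b,connectivity=8)
    out=[]
    for i in range(1,n):
        if st[i,4]<8: continue
        ys,xs=np.nonzero(l==i); P=np.array([onz(f,(x+x0,y+y0),z)[:2] for x,y in zip(xs,ys)]); w=g[ys,xs].astype(float)-thr+1
        mu=np.average(P,axis=0,weights=w); q=P-mu; ev,V=np.linalg.eigh((q*w[:,None]).T@q); d=V[:,1]; s=q@d
        out.append((mu.round(4),round(float(np.degrees(np.arctan2(d[1],d[0]))),1),round(float(np.ptp(s)),4),len(xs),(np.mean(xs)+x0,np.mean(ys)+y0)))
    return out
E
python3 - <<'E'
from m import *
t=load('top0');s=load('scene0')
for z in (.042,): print('knob',hull_line(t,(312,356,170,218),50,65,z),'\n',hull_line(s,(215,258,192,230),70,110,z))
print('bez',hull_line(t,(155,212,119,173),75,90,.07,1),'\n',hull_line(s,(222,283,285,335),130,150,.07,1))
E
```

```text
knob [(array([ 0.5752, -0.25  ]), -154.3, 0.0232, 39, (np.float64(331.2307692307692), np.float64(183.7948717948718)))] 
 [(array([ 0.5741, -0.2526]), -153.7, 0.0254, 20, (np.float64(228.05), np.float64(207.8)))]
bez [(array([0.668 , 0.0173]), -178.7, 0.0227, 39, (np.float64(183.0), np.float64(132.0))), (array([0.6459, 0.0206]), 90.6, 0.0197, 36, (np.float64(181.25), np.float64(144.05555555555554)))] 
 [(array([0.6326, 0.0052]), 75.8, 0.0214, 31, (np.float64(254.32258064516128), np.float64(303.2258064516129))), (array([0.667, 0.015]), -179.0, 0.0259, 42, (np.float64(237.88095238095238), np.float64(314.54761904761904)))]
```

```bash
cat >> h.py <<'E'
from scipy.spatial.transform import Rotation as Rn
def plan(target,yawy=None):
    """shift in tool axes (mm) and turn (deg) to bring TCP to target with tool y along heading yawy deg (mod 180)"""
    o=bot.observe(); T=Rn.from_euler('xyz',o['tool_rot']).as_matrix()
    p=o['position']; d=T.T@(np.array(target)-p)*1000
    h=np.degrees(np.arctan2(T[1,1],T[0,1])); 
    print('clock',round(o['clock'],2),'pos',p.round(4),'toolx',T[:,0].round(3),'tool y heading',h.round(2),'q7',o['qpos'][6].round(2),'w',o['grip_width'].round(4),'F',o['force'].round(1))
    print('shift',d.round(1))
    if yawy is not None:
        a=(yawy-h+90)%180-90; print('world turn',a,'tool turn',-a)  # tool x is down
        th=np.radians(-a); print('shift if turned first', (Rn.from_rotvec([th,0,0]).as_matrix().T@d).round(1))
E
python3 - <<'E'
from h import *
plan([.5585,-.257,.2],116)
t=load('top0')
for n,p in dict(b1=(283,186),b2=(394,184),g=(275,242),mug=(348,271),lid=(404,245)).items():
    d=onz(t,p,.01)[:2]-[.56,-.257]; a=np.radians(26); print(n,(np.array([[np.cos(a),np.sin(a)],[-np.sin(a),np.cos(a)]])@d*1000).round())
E
```

```text
Traceback (most recent call last):
  File "h.py", line 22, in plan
    print('clock',round(o['clock'],2),'pos',p.round(4),'toolx',T[:,0].round(3),'tool y heading',h.round(2),'q7',o['qpos'][6].round(2),'w',o['grip_width'].round(4),'F',o['force'].round(1))
                                                                                                                                          ^^^^^^^^^^^^^^^^^^^^^
AttributeError: 'float' object has no attribute 'round'
```

```bash
sed -i "s/o\['grip_width'\].round(4)/round(o['grip_width'],4)/" h.py
python3 - <<'E'
from h import *
plan([.5585,-.257,.2],116)
t=load('top0')
for n,p in dict(b1=(283,186),b2=(394,184),g=(275,242),mug=(348,271),lid=(404,245)).items():
    d=onz(t,p,.01)[:2]-[.56,-.257]; a=np.radians(26); print(n,(np.array([[np.cos(a),np.sin(a)],[-np.sin(a),np.cos(a)]])@d*1000).round())
E
```

```text
clock 0.15 pos [ 0.2345 -0.5791  0.2309] toolx [-0.     0.001 -1.   ] tool y heading -67.95 q7 -0.11 w 0.0855 F [ 0.   0.4 -0.6]
shift [  31.  -176.9 -421.2]
world turn 3.9549319980479822 tool turn -3.9549319980479822
shift if turned first [  31.  -147.4 -432.4]
b1 [59. 76.]
b2 [ -33. -114.]
g [-29. 138.]
mug [-138.   42.]
lid [-144.  -74.]
```

```bash
python3 -m pendant '[[3,-18,-42,0],[3,-18,-42,0],[3,-18,-42,0],[3,-18,-42,0],[3,-18,-42,0],[3,-18,-42,0],[3,-18,-42,0],[3,-18,-42,0],[3,-18,-42,0],[4,-15,-43,0],[0,0,0,-4],[0,0,0,0]]' 0.2 40
python3 - <<'E'
from h import *
grab('wrist','w1'); plan([.5585,-.257,.1],116)
E
```

```text
clock: 1.65
position: [0.5583, -0.257, 0.1999]
tool_rot: [-0.77, 1.57, 2.826]
force: [-0.1, -1.3, 1.2]
grip_width: 0.0511
clock 1.7 pos [ 0.558  -0.2576  0.2001] toolx [-0.001  0.    -1.   ] tool y heading -64.06 q7 -0.85 w 0.0518 F [0.3 0.5 0.2]
shift [100.1  -0.3  -0.8]
world turn 0.0637570030672805 tool turn -0.0637570030672805
shift if turned first [100.1  -0.3  -0.8]
```

View pics/w1.png

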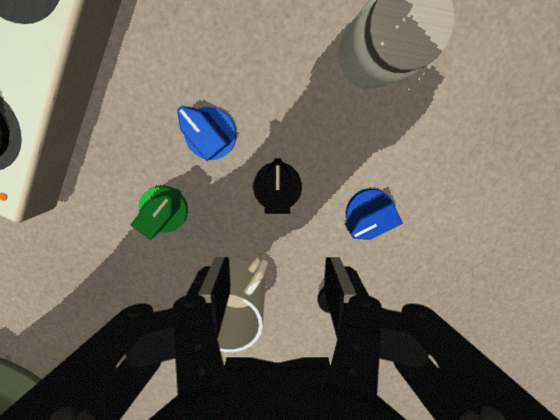

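The wrist view shows the black knob at about (277,187). Its white line is upright in the picture and it sits centred between the fingers, with the blue knobs at (208,132) and (372,213) and the green one at (160,210). I'll refine the pose from this view.

```bash
python3 - <<'E'
from m import *
f=load('w1'); print(hull_line(f,(248,306,150,222),60,75,.042))
g=cv2.cvtColor(f['img'],cv2.COLOR_RGB2GRAY); x0,x1,y0,y1=248,306,150,222
m=(g[y0:y1,x0:x1]<40).astype('uint8'); cs,_=cv2.findContours(m,0,1); c=max(cs,key=cv2.contourArea); print(cv2.boundingRect(c),[int(v) for v in g[187,248:310:4]])
from scipy.optimize import least_squares
P=np.array([onz(f,(p[0][0]+x0,p[0][1]+y0),.006)[:2] for p in c])*1000; Q=P
for it in range(8):
    r=least_squares(lambda v:np.hypot(*(Q-v[:2]).T)-v[2],[561,-257,29],loss='soft_l1').x
    Q=P[abs(np.hypot(*(P-r[:2]).T)-r[2])<2]
print(r,len(Q),len(P))
# rear edge of bar top (z=.042) px ~ (277,213), nose (277,158)
for p in [(277,213),(277,159)]: print(onz(f,p,.042)*1000)
E
```

```text
[(array([ 0.5757, -0.2482]), -153.9, 0.0254, 93, (np.float64(277.38709677419354), np.float64(176.6451612903226)))]
(5, 8, 49, 56) [95, 68, 14, 13, 7, 14, 11, 135, 18, 17, 20, 15, 18, 15, 98, 95]
[ 559.56734456 -256.03516014   28.264956  ] 107 148
[ 540.53887713 -265.35581565   42.        ]
[ 592.78971068 -239.71267604   42.        ]
```

Wrist view puts the axis at about (0.5605,-0.256) with heading 26°, and the sizes check out: flange radius 28.3 mm, bar about 57 mm long. Now the descent and grasp.

```bash
python3 -m pendant '[[30,0,-1,0],[35,0,0,0],[35,0,0,0],[35,0,0,0],[25,0,0,0],[15,0,0,0],[9,0,0,0],[5,0,0,0],[0,0,0,0]]' 0.2 40
python3 -m pendant '[[0,0,0,0],[0,0,0,0],[0,0,0,0],[0,0,0,0],[0,0,0,0],[0,0,0,0]]' -1 60
python3 - <<'E'
from h import *
grab('wrist','w2'); grab('scene','s2'); plan([.5585,-.257,.15],116)
E
```

```text
clock: 2.82
position: [0.5594, -0.2569, 0.0116]
tool_rot: [2.228, 1.57, -0.459]
force: [0.9, -0.5, -0.0]
grip_width: 0.0511
clock: 3.58
position: [0.5597, -0.257, 0.012]
tool_rot: [2.284, 1.57, -0.403]
force: [-1.2, 0.8, 6.3]
grip_width: 0.0271
clock 3.67 pos [ 0.5597 -0.257   0.0121] toolx [ 0.001 -0.    -1.   ] tool y heading -63.96 q7 -0.89 w 0.0268 F [-0.   0.6  6.2]
shift [-137.9   -0.4    1. ]
world turn -0.040566837129972555 tool turn 0.040566837129972555
shift if turned first [-137.9   -0.4    1. ]
```

View pics/w2.png

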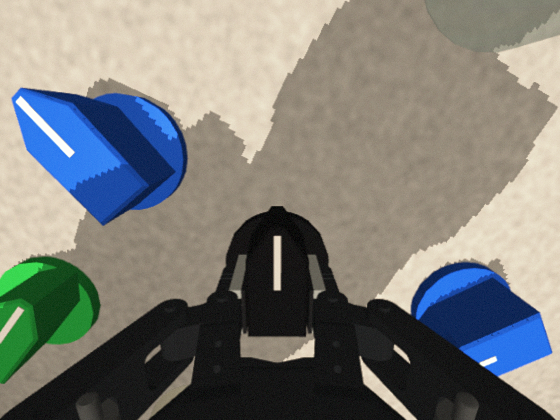

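The knob is gripped (27 mm, bar squarely between the pads, line at (277,263)). I'll lift it, check it in hand, and move to a spot short of the shaft where the wrist camera can see it.

```bash
python3 -m pendant '[[-8,0,0,0],[-20,0,0,0],[-30,0,0,0],[-32,0,0,0],[-30,0,0,0],[-18,0,0,0],[0,0,0,8],[0,0,0,8],[0,0,0,9],[0,0,0,0]]' -1 60
python3 - <<'E'
from h import *
plan([.575,.016,.150],91.2)
E
```

```text
clock: 4.92
position: [0.5592, -0.2566, 0.1496]
tool_rot: [0.788, 1.571, -2.334]
force: [0.6, 0.5, -0.5]
grip_width: 0.0275
clock 4.92 pos [ 0.5592 -0.2566  0.1496] toolx [-0. -0. -1.] tool y heading -88.89 q7 -1.23 w 0.0275 F [ 0.6  0.5 -0.5]
shift [  -0.5 -272.2  -21. ]
world turn 0.09469962592902448 tool turn -0.09469962592902448
shift if turned first [  -0.5 -272.2  -21.5]
```

```bash
python3 -m pendant '[[0,-20,-2,0],[0,-35,-3,0],[0,-40,-3,0],[0,-40,-3,0],[0,-40,-3,0],[0,-40,-3,0],[0,-35,-2,0],[0,-22,-2,0],[0,0,0,0],[0,0,0,0]]'
python3 - <<'E'
from h import *
grab('wrist','w3'); grab('scene','s3'); plan([.6415,.016,.150],91.2)
E
```

```text
clock: 6.18
position: [0.575, 0.0154, 0.1494]
tool_rot: [0.771, 1.571, -2.351]
force: [-0.7, -0.7, 0.3]
grip_width: 0.0272
clock 6.28 pos [0.5752 0.0148 0.1493] toolx [-0. -0. -1.] tool y heading -88.96 q7 -1.7 w 0.0273 F [ 0.1 -0.2 -0.5]
shift [ -0.7   0.  -66.3]
world turn 0.16344299611807855 tool turn -0.16344299611807855
shift if turned first [ -0.7   0.2 -66.3]
```

View pics/w3.png

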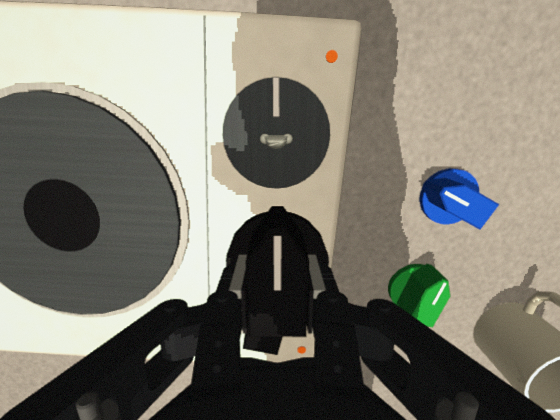

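View pics/s3.png

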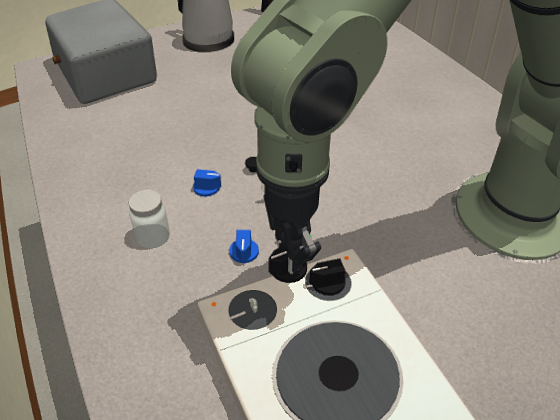

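The wrist view shows the held knob's line at (277,263) and the bezel at (276,132), with its line straight up at (276,97). They are nearly collinear. I'll measure both.

```bash
cat >> m.py <<'E'
def ellc(f,box,dark,z):
    x0,x1,y0,y1=box; g=cv2.cvtColor(f['img'],cv2.COLOR_RGB2GRAY)[y0:y1,x0:x1]
    m=(g<dark).astype('uint8'); m=cv2.morphologyEx(m,cv2.MORPH_OPEN,np.ones((3,3)))
    cs,_=cv2.findContours(m,0,cv2.CHAIN_APPROX_NONE); c=cv2.convexHull(max(cs,key=cv2.contourArea))
    P=np.array([onz(f,(p[0][0]+x0,p[0][1]+y0),z)[:2] for p in c],np.float32)
    return cv2.fitEllipse(P*1000)
E
python3 - <<'E'
from m import *
f=load('w3')
g=cv2.cvtColor(f['img'],cv2.COLOR_RGB2GRAY); print(g[120,212:345:6],g[255,270:286])
print('bez ell',ellc(f,(217,336,72,194),100,.07))
print('bez line',line(f,(271,282,80,114),.07,105))
zt=.1493-.012+.042
print('knob line',line(f,(268,287,234,295),zt,80), 'w2',line(load('w2'),(268,287,234,295),.042,80))
print('tip px to pt', onz(f,(276,140),.093))
c,d=ray(f,(276,140))
E
```

```text
[241 241 126  90  93  90  52  52  60  52  57  54  48  53  56  50  50  56
  49  53 176 176 175] [ 14  15  19  78 155 182 184 179 182 179 158  82  25  15  16  13]
bez ell ((641.178955078125, 17.447256088256836), (78.69218444824219, 79.35086822509766), 75.35784149169922)
bez line (array([0.66791788, 0.01832965]), np.float64(-178.64411779170268), np.float64(0.02204025021520022), 208)
knob line (array([0.59386089, 0.01565626]), np.float64(-178.91225187706232), np.float64(0.02593646443238204), 413) w2 (array([ 0.5763635, -0.2484992]), np.float64(-153.9613663291001), np.float64(0.025915978561261828), 446)
tip px to pt [0.63932818 0.01731636 0.093     ]
```

```bash
python3 -m pendant '[[0,0,-15,0],[0,-1,-20,0],[0,0,-20,0],[0,0,-10,0],[10,0,0,0],[15,0,0,0],[9,0,0,0],[0,0,0,0],[0,0,0,0]]'
python3 - <<'E'
from h import *
grab('wrist','w4'); grab('scene','s4'); grab('top','t4'); plan([.640,.0169,.082],91.3)
im=load('s4')['img'][:,:,::-1]; a=cv2.resize(im[250:340,200:310],(550,450),interpolation=cv2.INTER_CUBIC); cv2.imwrite('pics/s4c.png',np.clip(a*1.5,0,255))
E
```

```text
clock: 7.4
position: [0.6403, 0.0178, 0.1155]
tool_rot: [-3.036, 1.571, 0.123]
force: [0.1, 0.6, -0.2]
grip_width: 0.0269
clock 7.55 pos [0.6405 0.0178 0.1157] toolx [ 0.001  0.    -1.   ] tool y heading -88.95 q7 -1.69 w 0.0271 F [ 0.2 -0.2 -0.6]
shift [33.7  0.8  0.5]
world turn 0.25396593610338414 tool turn -0.25396593610338414
shift if turned first [33.7  0.8  0.5][ WARN:0@2.415] global loadsave.cpp:1063 imwrite_ Unsupported depth image for selected encoder is fallbacked to CV_8U.
```

View pics/w4.png

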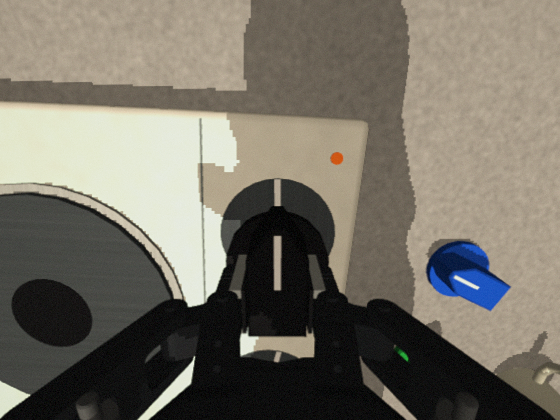

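View pics/s4c.png

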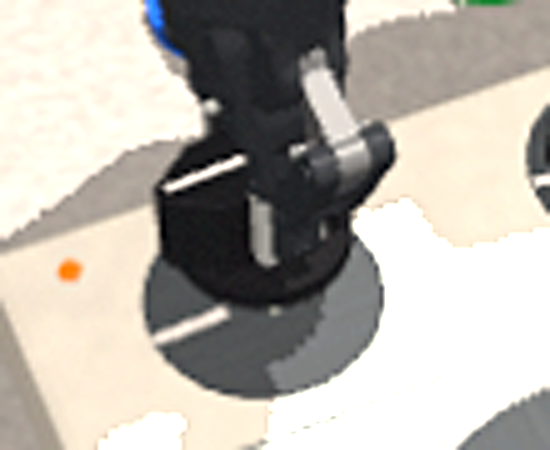

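The knob is held over the shaft with both white lines parallel, and the wrist view shows them in one line at column 277. I'll lower it slowly while watching the force.

```bash
python3 -m pendant '[[4,0.5,0,0],[4,0,0,0],[4,0,0,0],[4,0,0,0],[2,0,0,0],[0,0,0,0]]'
python3 -c "
from h import *
plan([.640,.0172,.082],91.3)"
```

```text
clock: 8.3
position: [0.6403, 0.0172, 0.0972]
tool_rot: [-0.098, 1.571, 3.062]
force: [-0.6, 0.5, 0.2]
grip_width: 0.0269
clock 8.3 pos [0.6403 0.0172 0.0972] toolx [-0.  0. -1.] tool y heading -88.95 q7 -1.69 w 0.0269 F [-0.6  0.5  0.2]
shift [15.2  0.   0.3]
world turn 0.2545494342967345 tool turn -0.2545494342967345
shift if turned first [15.2  0.   0.3]
```

```bash
python3 -m pendant '[[2,0,0,0],[2,0,0,0],[1,0,0,0],[0,0,0,0]]'
python3 -m pendant '[[2,0,0,0],[2,0,0,0],[1,0,0,0],[0,0,0,0]]'
python3 -m pendant '[[2,0,0,0],[1,0,0,0],[0,0,0,0]]'
```

```text
clock: 8.8
position: [0.6407, 0.0174, 0.0925]
tool_rot: [-2.965, 1.57, 0.195]
force: [2.1, 1.1, 2.5]
grip_width: 0.0271
clock: 9.3
position: [0.6408, 0.0172, 0.0873]
tool_rot: [-3.101, 1.57, 0.059]
force: [6.6, 0.7, -1.6]
grip_width: 0.0271
clock: 9.68
position: [0.6408, 0.0172, 0.0839]
tool_rot: [-3.132, 1.57, 0.028]
force: [8.8, 0.8, -8.0]
grip_width: 0.0271
```

The force turned downward (-8 N), so the snap is pulling it in. There is also a +x side force of 9 N, so I'll relieve that by shifting about 1 mm in +x and then press home.

```bash
python3 -m pendant '[[0,0,-0.8,0],[1,0,0,0],[1,0,0,0],[0,0,0,0]]'
python3 -m pendant '[[1,0,0,0],[0,0,0,0]]'
```

```text
clock: 10.18
position: [0.6411, 0.0172, 0.0822]
tool_rot: [1.154, 1.571, -1.97]
force: [3.4, 0.2, -2.5]
grip_width: 0.027
clock: 10.42
position: [0.6411, 0.0172, 0.082]
tool_rot: [2.982, 1.571, -0.141]
force: [-1.8, -0.8, 12.9]
grip_width: 0.0271
```

```bash
python3 -m pendant '[[1,0,0,0],[0,0,0,0]]'
python3 -m pendant '[[-2,0,0,0],[0,0,0,0],[0,0,0,0]]'
python3 - <<'E'
from h import *
grab('scene','s5')
im=load('s5')['img'][:,:,::-1]; a=cv2.resize(im[250:340,200:360],(800,450),interpolation=cv2.INTER_CUBIC); cv2.imwrite('pics/s5c.png',np.clip(a*1.5,0,255).astype('uint8'))
E
```

```text
clock: 10.68
position: [0.6411, 0.0172, 0.082]
tool_rot: [-3.134, 1.57, 0.026]
force: [-8.3, -0.9, 28.3]
grip_width: 0.0272
clock: 11.05
position: [0.6411, 0.0172, 0.0822]
tool_rot: [0.059, 1.571, -3.064]
force: [3.0, -0.0, 0.1]
grip_width: 0.027
```

View pics/s5c.png

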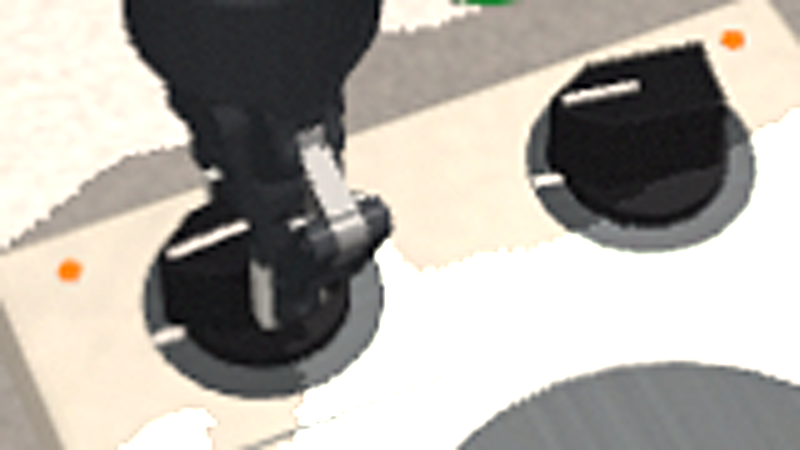

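It hit a hard stop at TCP 0.082 (28 N, no further travel), and in the picture it sits as low as the twin. Now I'll let go and back off straight up.

```bash
python3 -m pendant '[[0,0,0,0],[0,0,0,0],[0,0,0,0],[0,0,0,0]]' 0.2
python3 -m pendant '[[-8,0,0,0],[-15,0,0,0],[-30,0,0,0],[-35,0,0,0],[-35,0,10,0],[-20,0,30,0],[0,0,30,0],[0,0,10,0],[0,0,0,0]]'
python3 - <<'E'
from m import *
grab('wrist','w6'); grab('scene','s6'); t=grab('top','t6')
im=load('s6')['img'][:,:,::-1]; a=cv2.resize(im[250:340,200:360],(800,450),interpolation=cv2.INTER_CUBIC); cv2.imwrite('pics/s6c.png',np.clip(a*1.5,0,255).astype('uint8'))
plan([0,0,0])
E
```

```text
clock: 11.6
position: [0.641, 0.0173, 0.0822]
tool_rot: [0.024, 1.571, -3.099]
force: [0.3, 0.1, 0.7]
grip_width: 0.0515
clock: 12.72
position: [0.5613, 0.0158, 0.2261]
tool_rot: [-3.059, 1.57, 0.101]
force: [0.0, 0.0, 0.9]
grip_width: 0.051
clock 12.88 pos [0.5618 0.0158 0.2253] toolx [ 0.  0. -1.] tool y heading -88.95 q7 -1.7 w 0.0513 F [-0.7  0.5  0.2]
shift [225.2   5.6 562.1]
```

View pics/w6.png

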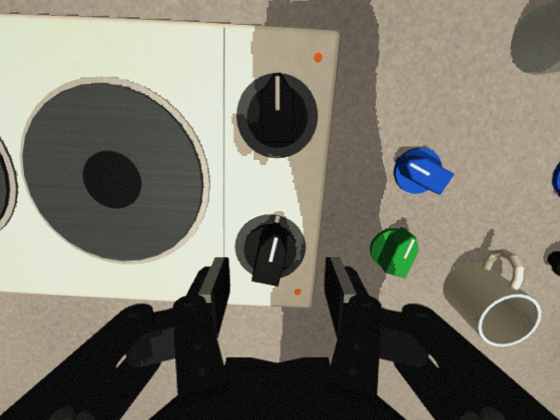

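View pics/s6c.png

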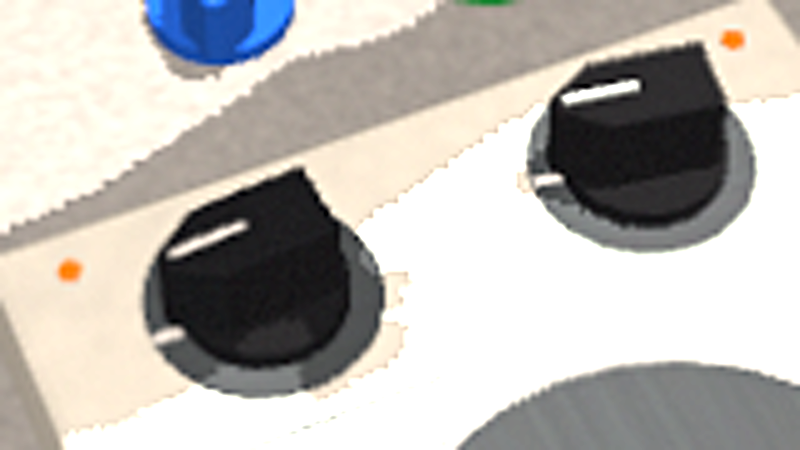

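View pics/s6.png

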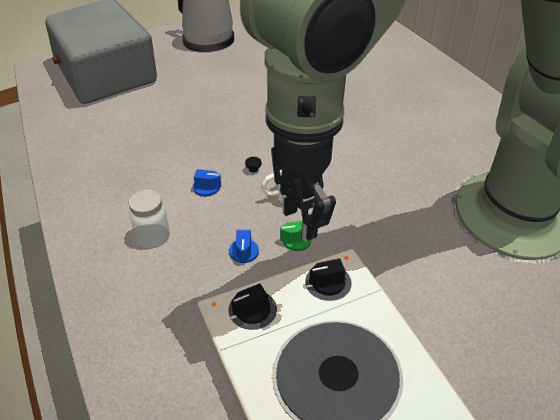

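The wrist view shows the knob on the shaft at (277,108) with its pointer in line with the bezel line, and the scene view shows it sitting as low as the twin. I'll check height and heading numerically, using the twin as reference.

```bash
python3 - <<'E'
from m import *
w=load('w6');s=load('s6')
def cen(f,box,thr):
    x0,x1,y0,y1=box; g=cv2.cvtColor(f['img'],cv2.COLOR_RGB2GRAY).astype(float)[y0:y1,x0:x1]
    n,l,st,c=cv2.connectedComponentsWithStats((g>thr).astype('uint8')); i=1+np.argmax(st[1:,4]); return c[i]+[x0,y0],st[i]
def tri(a,b):
    (c1,d1),(c2,d2)=ray(w,a),ray(s,b); d1/=np.linalg.norm(d1);d2/=np.linalg.norm(d2)
    k=np.linalg.lstsq(np.c_[d1,-d2],c2-c1,rcond=None)[0]; p,q=c1+k[0]*d1,c2+k[1]*d2; return (p+q)/2,np.linalg.norm(p-q)
for nm,bw,bs in [('new',(268,286,73,112),(231,251,292,304)),('twin',(265,282,233,265),(311,330,264,272))]:
    a,sa=cen(w,bw,90);b,sb=cen(s,bs,120); print(nm,a,sa,b,sb,tri(a,b),'line',line(w,bw,.112,90)[1])
E
```

```text
new [277.02439024  92.31707317] [  7   3   5  34 164] [232.65517241 294.51724138] [ 0  0  6  8 29] (array([0.66524386, 0.01485408, 0.12297479]), np.float64(0.013292617538518627)) line -178.7625559878512
twin [272.93457944 248.97196262] [  4   4   9  25 107] [319.67647059 267.85294118] [ 1  2 16  5 34] (array([0.52025687, 0.01877119, 0.11539951]), np.float64(0.0012470824606749835)) line 168.3222599499296
```

```bash
python3 - <<'E'
from m import *
w=load('w6');s=load('s6')
g=cv2.cvtColor(s['img'],cv2.COLOR_RGB2GRAY)[290:306,228:256]
n,l,st,c=cv2.connectedComponentsWithStats((g>110).astype('uint8')); print(st,c+[228,290])
for b in [ci+[228,290] for ci,si in zip(c[1:],st[1:]) if 10<si[4]<60 and si[0]>0]:
    for z in (.108,.112,.116,.12): print(b,z,onz(w,(277.02,92.32),z)[:2]-onz(s,b,z)[:2])
E
```

```text
[[  0   0  28  16 331]
 [  0   0  14  16  93]
 [  6   5  15   6  24]] [[244.3081571  298.24773414]
 [231.68817204 294.8172043 ]
 [240.79166667 297.58333333]]
[240.79166667 297.58333333] 0.108 [0.00215125 0.00548238]
[240.79166667 297.58333333] 0.112 [0.00078569 0.00266573]
[240.79166667 297.58333333] 0.116 [-0.00057987 -0.00015092]
[240.79166667 297.58333333] 0.12 [-0.00194543 -0.00296757]
```

The new knob's top comes out at z ≈ 0.1155 m and the twin's at 0.1154 m, so it is fully home. Its heading of 1.2° against the bezel's 1.4° is well inside 9°. Handing in.

```bash
python3 -c "
from workcell import job_done
print(job_done())"
```

```text
the job is handed in; nothing more can be done
None
```

I fitted the loose black pointer knob to the bare shaft, snapped it home and let go. I handed the job in at about 13 s on the robot's clock, with the gripper well clear of everything.

- **Seating:** the snap pulled the knob in, then it hit a hard stop with the tool at z = 0.082 m under a 28 N push. After release, its top measures about 0.1155 m and the fitted twin's 0.1154 m, so the two sit level.
- **Pointer direction:** its line is at about 1.2° and the bezel line at about 1.4°, against the 9° allowed.
- **Bystanders:** I did not touch the mug, the lid knob or the blue and green look-alikes. I only checked this by eye in the last pictures; I did not measure whether they had moved.
- **Disagreements:**
  - The knob went in slightly off-centre, with up to 9 N of side force, which I relieved by moving just under 1 mm.
  - My first triangulation of the fitted knob's height was wrong because its box caught the panel background; I redid it before handing in.
  - Both knob tops measured about 3 mm above the 0.112 m expected from my panel height estimate. The error is the same for both, so I put it down to calibration and that estimate.

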